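# Refit the ring burr and hopper of the coffee grinder

### The job

The coffee grinder has been brushed out: put it together again. Set the ring burr into the open well of the grinder, turn it lightly until its three holes drop over the three guide pins, and ease it down until it lies flat on the well's floor; then set the bean hopper squarely on the grinder so that its flange sits flush on the rim. Never force either part, and leave the other things on the worktop where they are.

Things in the scene. Friction and masses are not known exactly. Their poses are not given: they have to be found in the camera images.
- grinder: burr coffee grinder, fixed: aluminium housing 150 mm deep, 120 mm wide, grounds drawer in front, round head on top with an open well. Origin: on the worktop, on the well's vertical axis; x to the grinder's back, z up. The pins in the well belong to the grind adjuster (well floor and knurled collar), left at any setting: it is stiff (gives at about 0.6 N m) and has 60 deg of play to either side
- rim (a point): centre of the mouth of the grinder's well, in the plane of its flat rim, 176 mm above the worktop and 16 mm above the seat. Rim 92 mm across; bore 71 mm, flared to 76 mm over the top 3 mm
- seat (a point): centre of the well's flat floor, 160 mm above the worktop; axes as the grinder's. Three round-tipped guide pins stand on it, 6 mm thick, 12 mm tall (tips 4 mm below the rim), 120 deg apart on a circle of 25 mm radius. They may stand at any angle, which is NOT reported and which these axes do not show: look into the well, or turn the burr on their tips until it drops
- ring_burr: ring burr in its carrier, about 160 g, lying flat: grey disc 68 mm across, 8 mm thick, bore 30 mm, underside edge chamfered 1 mm; three through holes 8.5 mm wide (10 mm at the underside) at 90, 210, 330 deg from its x axis on a circle of 25 mm radius. Origin: centre of the underside; z up. Fits the pins in any of three positions; misaligned it rests on their tips, 11 mm above the seat
- arch (a point): centre of the cross bar of the black lifting arch over the ring burr's bore, 34 mm above the underside. The bar is 46 mm long (along the burr's x), 10 mm thick (y) and 20 mm tall (24 to 44 mm above the underside): take the burr by it
- hopper: clear bean hopper, black lid fixed on, about 260 g, standing on its spigot. Origin: centre of the spigot's underside; z up. Spigot 67 mm across, 6 mm tall, goes into the well; flange 90 mm across, underside 6 mm above the origin, comes to lie on the rim (origin then 10 mm above the seat); bowl and lid up to 116 mm across. Hollow: it goes over the burr's arch. Any yaw will do
- knob (a point): centre of the hopper's lid knob, 105 mm above the hopper's origin: round, 26 mm across, 22 mm tall (94 to 116 mm above the origin), standing on the flat lid, which is 116 mm across: keep the fingertips off the lid
- brush: cleaning brush, 130 mm long, lying; leave alone
- cup: perforated beige utensil cup, 112 mm across, 137 mm tall, empty, upright; leave alone
- mug: white mug with a broad band, 82 mm, 94 mm tall; leave alone
- honey_jar: honey jar, 64 mm across, 97 mm tall; leave alone
- orange: mandarin, 62 mm; leave alone
- yoghurt: yoghurt pot, 72 mm; leave alone
- hot_sauce_a: sauce bottle, 48 mm across, 184 mm tall; leave alone
- hot_sauce_b: sauce bottle, 48 mm across, 184 mm tall; leave alone
Things that resemble listed ones, but are neither listed nor needed, are in the scene too. Several things have the shape of the hopper; the one meant has the colours described above.

How it is judged:
On the way, in this order (a step that is already met when the one before it is completed fails the run):
1. the ring burr lies home on the floor of the well, over all three pins (z of ring_burr in the frame of seat between -0.003 and 0.0025 m and horizontal distance between ring_burr and seat below 0.003 m and angle between ring_burr's own z axis and vertical below 0.06 rad), for 0.2 s.
2. the hopper sits on the rim (z of hopper in the frame of seat below 0.0125 m and horizontal distance between hopper and seat below 0.004 m), for 0.2 s.
At the end, for the whole second after the job is handed in: The ring burr lies flat on the floor of the well over the three pins (within 2.5 mm of the floor, 3 mm of the axis, 0.06 rad of level) and the hopper sits on the rim (within 2.5 mm of fully down, 4 mm of the axis, 0.06 rad of level), both at rest (all of step 1 and all of step 2 and z of hopper in the frame of seat above 0.007 m and angle between hopper's own z axis and vertical below 0.06 rad and linear speed of each of ring_burr, hopper below 0.02 m/s); the robot touches nothing.
It fails at once if the ring burr is pressed or wedged against the grinder with more than 60 N in all (contact force between ring_burr and grinder above 60 N).
It fails at once if the hopper is pressed or wedged against the grinder with more than 60 N in all (contact force between hopper and grinder above 60 N).
It fails at once if a bystander is shifted by more than 30 mm (distance of any of brush, cup, mug, honey_jar, orange, yoghurt, hot_sauce_a, hot_sauce_b from where it was at the start of the episode above 0.03 m).
It also fails if it takes over 67 s, if anything falls off the work surface, if the arm or the gripper's body presses on something with over 40 N, if the wrist force passes 120 N, or if a joint passes its speed limit or range.

### The arm

A 7-joint arm with a two-finger parallel gripper is mounted at the origin on a cart in front of the work surface, level with it; the furniture and walls round the work are solid. World frame = base frame: x ahead of the robot, y to its left, z up, the work surface at z = 0. Lengths are in m, angles in rad, forces in N, time in s.
With the tool pointing down it reaches from about 0.425 to 0.925 m from the base axis. Payload 6.8 kg.
Tool frame: the origin (TCP) lies at the very end of the fingers, on their centre line; the grasp point (between the pads) lies 19 mm behind it; z points along the fingers, y is the line along which they close (so a half turn about z gives the same grasp; the last joint's range is limited). The gripper opens to 85 mm and grips with 20 to 120 N. Pads are 22 mm wide; open, the fingers measure 114 mm over their backs; the gripper's body (76 mm by 85 mm) begins 54 mm behind the grasp point. The pads swing forward as they close: fully open they stand 13 mm farther back than shut.
Start: joints at [1.238, 0.477, 0.022, 1.555, -0.011, 1.109, -0.083], TCP at [0.15, -0.658, 0.231] pointing down, gripper open.
Joint ranges: [-2.96, 2.96], [-0.34, 2.1], [-1.41, 1.46], [0.24, 2.44], [-1.37, 4.51], [0.17, 1.92], [-2.96, 2.96]. Speed limits (rad/s): [2.39, 2.39, 3.14, 3.14, 3.14, 3.14, 3.14].

### API

Orientations are given as a rotation vector (axis times angle).
In Python, from bench import get_obs, grab_frame, hand_in gives the robot as it stands.
- The arm moves only by the tool drive_tool, never from a script. Its argument "rows" is a list of rows, each an object with "offset": the shift along the tool's x, y, z as a fraction of full scale, a list of three; "rotation": the turn, a rotation vector about the tool's x, y, z as a fraction of full scale, a list of three; "claw": the opening, from 0 (shut) to 1 (fully open). In form: [{"offset": [tx, ty, tz], "rotation": [wx, wy, wz], "claw": claw}, ...]. A call has 1 to 20 rows; each row is the pose to reach, as a shift and turn from the pose commanded when the call began, along the tool's axes at that moment; what a row does not reach only later rows make up. Full scale, the value 1, is 0.15 m for a shift and 2 rad for a turn. A row lasts 1/12 s, in which the tool goes at most 41.7 mm and 7.16 degrees, less where a joint would pass 70% of its speed; a pose out of reach is approached as far as the arm can. A call with a number of a shift or a turn outside -1 to 1 is refused whole. A call with a gripper value outside its range is refused whole. The fingers move at their own pace and stop on an object; "force" is the grip in N (left out, the last holds). Time passes only in rows, so rows that repeat a pose let the fingers close. It gives the time, the measured TCP pose, the force, the opening and the grip force at its end, in the units of the state.
- get_obs(): the state, without advancing time (a new reading comes with each control period).
- grab_frame(name): name is "scene" or "top" or "wrist"; returns a dict with "frame" (384x512x3 uint8, red, green, blue), "z_map" (384x512 float32, m along the optical axis (not along the pixel's ray), 0 where there is no reading), "vfov" (degrees; the focal length in pixels is half the picture's height over the tangent of half this angle, whatever the lens; pixels are square), "cx", "cy" (the principal point, pixels), "R" (3x3) and "t" (3): a world point X has camera coordinates R X + t. Camera axes: x right, y down, z forward; pixel columns grow to the right and rows downward; lengths in m; the calibration is good to about 2 mm. A picture is of the moment at which its call begins.
- hand_in(): hands the job in; it is judged then, once.
The state is a dict: "clock": time; "joints": joint angles; "qvel": joint speeds; "tau": joint torques, N m; "tcp_pos": TCP position; "orientation": TCP orientation; "contact_force": force on the tool from outside, world axes, zero at the start; "moment": the same for the moment, N m; "grip_width": finger opening in m; "gripper_force": force on a finger pad.
Only numpy, scipy, OpenCV 4.12 (cv2) and the standard library are available. Lean on these libraries where they do the work, as an engineer would, in place of code of your own. Each camera call takes 0.05 s, during which the arm holds its last target. There are 200 camera calls.

## Working session

There is one attempt and no reset: what is moved stays moved. The work goes in short steps, Python scripts to look and compute and a tool call to move; the robot and the scene stay as the last step left them, time stands still between calls to the robot, and variables do not carry over. Pictures are saved under pics/ and viewed, at most 10 in all, crops included, and the job is handed in when it is done.

Besides the shell and the picture viewer there is one more tool, called as name(argument=value, ...), one argument or row to a line, values as JSON. drive_tool: Moves the arm, as the interface text tells. Its arguments: {"type":"object","properties":{"rows":{"type":"array","items":{"type":"object","properties":{"offset":{"type":"array","items":{"type":"number"}},"rotation":{"type":"array","items":{"type":"number"}},"claw":{"type":"number"}}}},"force":{"type":"number"}},"required":["rows"]}

```bash
mkdir -p pics; ls; cat > h.py <<'E'
import numpy as np, cv2
from bench import get_obs, grab_frame
from scipy.spatial.transform import Rotation as Ro
def foc(g): return g["frame"].shape[0]/2/np.tan(np.radians(g["vfov"])/2)
def pts(g):
    z=g["z_map"];f=foc(g);v,u=np.mgrid[:z.shape[0],:z.shape[1]]
    c=np.stack([(u-g["cx"])/f*z,(v-g["cy"])/f*z,z],-1)
    return (c-g["t"])@g["R"]
def ray(g,u,v,h):
    f=foc(g);d=np.array([(u-g["cx"])/f,(v-g["cy"])/f,1])@g["R"];o=-g["R"].T@g["t"]
    return o+d*(h-o[2])/d[2]
def proj(g,X):
    c=g["R"]@np.array(X)+g["t"];f=foc(g);return c[0]/c[2]*f+g["cx"],c[1]/c[2]*f+g["cy"]
E
python3 - <<'E'
from h import *
ims=[]
for n in ["scene","top","wrist"]:
    g=grab_frame(n);np.savez("f_"+n,**g)
    print(n,g["vfov"],g["cx"],g["cy"],-g["R"].T@g["t"],(g["z_map"]>0).mean())
    ims.append(cv2.cvtColor(g["frame"],cv2.COLOR_RGB2BGR))
for n,i in zip("stw",ims): cv2.imwrite(f"pics/{n}0.png",i)
o=get_obs();print(o)
E
```

```text
pics
scene 47.130871899607456 258.4354199523546 190.17612636998328 [-0.34962447  0.60198892  0.86774954] 0.9958902994791666
top 56.21851268933019 262.37382845823447 187.5535926909429 [ 0.37055696 -0.03239025  1.21892008] 0.9959055582682291
wrist 61.52448741227298 254.82197010136335 190.9907505430186 [ 0.22353703 -0.64067773  0.3724004 ] 0.9961140950520834
{'clock': 0.15, 'joints': array([ 1.23793912,  0.47763283,  0.02231401,  1.5561896 , -0.01151104,
        1.1092738 , -0.08310637]), 'qvel': array([-0.00022222, -0.00210781,  0.00115587, -0.00394853, -0.00119239,
       -0.00142289,  0.00095143]), 'tau': array([ 2.90817879e-03, -5.96917570e+01,  1.61017187e+00, -2.81487608e+01,
        1.26162634e-02,  6.51632465e-03, -9.58166346e-08]), 'tcp_pos': array([ 0.15035891, -0.65759342,  0.23054792]), 'orientation': array([-3.12042041e+00, -3.52208838e-01,  3.53368888e-04]), 'contact_force': array([ 0.30920305,  0.27584396, -0.43612486]), 'moment': array([ 0.05925605, -0.02247494, -0.0232107 ]), 'gripper_force': 0.0, 'grip_width': 0.0856533327394044}
```

View pics/s0.png

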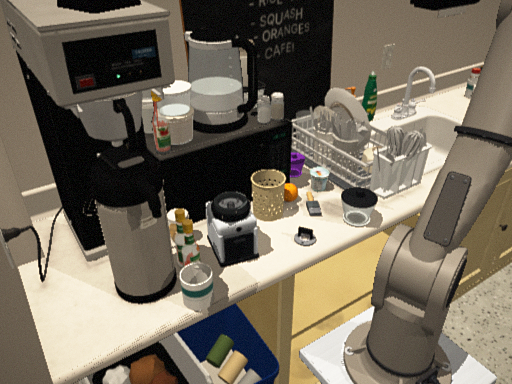

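View pics/t0.png

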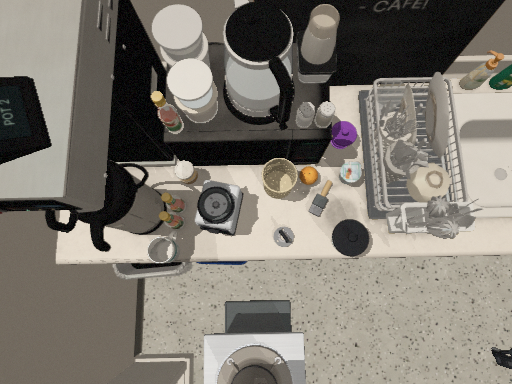

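The scene shows the grinder at (232,215), burr at (305,236) and hopper at (359,205). In the top view these are (218,205), (284,237) and (351,238). 

Hopper candidates in the top view are the black-lidded clear one (351,238), the purple one (343,134), the white canisters (177,32) and (192,85), and the white-topped item (186,173). I choose (351,238), which has a clear bowl and black lid. The burr has one candidate, the grey disc with a black arch at (284,237).

```bash
cat > m.py <<'E'
from h import *
def circ(P,lo,hi,c,r):
    m=(abs(P[...,2]-(lo+hi)/2)<(hi-lo)/2)&(np.hypot(P[...,0]-c[0],P[...,1]-c[1])<r)
    return m
def load(n): return dict(np.load(f"f_{n}.npz"))
E
python3 - <<'E'
from m import *
t=load("top");s=load("scene")
P=pts(t);Q=pts(s)
for nm,(u,v) in dict(grinder=(218,205),burr=(284,237),hopper=(351,238),purple=(343,134),cup=(280,178),mug=(161,249),sa=(172,203),sb=(171,220),orange=(310,175),yog=(350,172),brush=(322,197),wh=(186,173),jar=(192,85)).items():
    print(nm,P[v,u].round(3))
def fit(m,P,name):
    q=P[m]
    if len(q)<5: print(name,len(q));return
    c,r=cv2.minEnclosingCircle(q[:,:2].astype(np.float32)); print(name,len(q),"c",np.round(c,4),"r",round(r,4),"mean",q.mean(0).round(4),"zmed",np.median(q[:,2]).round(4))
for nm,A in(("top",P),("scene",Q)):
    hc=P[238,351];bc=P[237,284];gc=P[205,218]
    for a,b in((.085,.1),(.1,.13)): fit(circ(A,a,b,hc,.08),A,nm+f" hop {a}")
    fit(circ(A,.004,.02,bc,.06),A,nm+" burr disc"); fit(circ(A,.035,.055,bc,.05),A,nm+" arch")
    fit(circ(A,.17,.182,gc,.07),A,nm+" rim")
a=[cv2.resize(cv2.cvtColor(x[v-h:v+h,u-h:u+h],cv2.COLOR_RGB2BGR),(390,290 if 0 else 390),interpolation=2) for x,u,v,h in((t["frame"],218,207,30),(t["frame"],284,237,25),(s["frame"],359,205,25),(s["frame"],305,236,20))]
a=[cv2.resize(x,(290,290)) for x in a]
cv2.imwrite("pics/c1.png",np.vstack([np.hstack(a[:2]),np.hstack(a[2:])]))
E
```

```text
grinder [0.541 0.096 0.163]
burr [ 0.451 -0.105  0.045]
hopper [ 0.438 -0.304  0.117]
purple [ 0.786 -0.311  0.079]
cup [ 0.657 -0.1    0.003]
mug [0.423 0.304 0.007]
sa [0.556 0.241 0.13 ]
sb [0.504 0.243 0.128]
orange [ 0.652 -0.197  0.059]
yog [ 0.658 -0.328  0.067]
brush [ 0.585 -0.24   0.017]
wh [0.659 0.208 0.094]
jar [0.786 0.125 0.436]
top hop 0.085 1026 c [ 0.4428 -0.308 ] r 0.0581 mean [ 0.4423 -0.3071  0.0933] zmed 0.0932
top hop 0.1 61 c [ 0.4431 -0.3079] r 0.0132 mean [ 0.4429 -0.3075  0.1152] zmed 0.1155
top burr disc 250 c [ 0.4508 -0.1056] r 0.0585 mean [ 0.4551 -0.1048  0.0078] zmed 0.0077
top arch 43 c [ 0.4558 -0.1048] r 0.0219 mean [ 0.4555 -0.1043  0.043 ] zmed 0.0434
top rim 355 c [0.5443 0.1026] r 0.0473 mean [0.5438 0.1032 0.1748] zmed 0.1748
scene hop 0.085 554 c [ 0.4406 -0.3043] r 0.0599 mean [ 0.4347 -0.3     0.0917] zmed 0.0918
scene hop 0.1 58 c [ 0.4409 -0.3078] r 0.0153 mean [ 0.4385 -0.3039  0.1102] zmed 0.1117
scene burr disc 161 c [ 0.4535 -0.1008] r 0.0352 mean [ 0.4488 -0.096   0.0074] zmed 0.0069
scene arch 51 c [ 0.452  -0.0998] r 0.0224 mean [ 0.4526 -0.1023  0.0402] zmed 0.0403
scene rim 258 c [0.5423 0.1031] r 0.0498 mean [0.541  0.1047 0.1737] zmed 0.1738
```

View pics/c1.png

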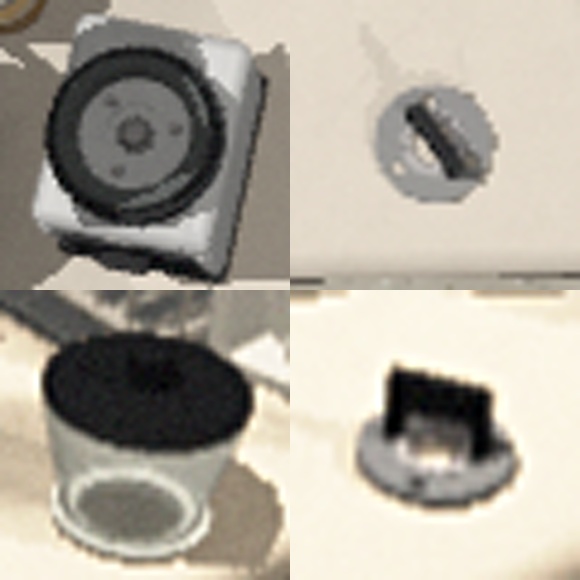

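The close crop confirms the clear bowl with black lid, and the burr with its arch. The grinder well's pins appear at about (211,198), (225,204) and (212,212) in the top view. Next I measure the bar yaw, pins and holes, and plan the move.

```bash
cat >> m.py <<'E'
def Rt(psi):
    c,s=np.cos(psi),np.sin(psi); return np.array([[c,s,0],[s,-c,0],[0,0,-1.]])
def plan(p,psi,base=None):
    o=get_obs(); R0=Ro.from_rotvec(o["orientation"]).as_matrix()
    d=R0.T@(np.array(p)-o["tcp_pos"]); w=Ro.from_matrix(R0.T@Rt(psi)).as_rotvec()
    yaw=np.arctan2(R0[1,0],R0[0,0])
    print("now",o["tcp_pos"].round(4),"yaw",round(yaw,3),"tilt",np.round(R0[:2,2],4)," offset",(d/.15).round(4)," rot",(w/2).round(4),"mm",(d*1e3).round(1))
E
python3 - <<'E'
from m import *
t=load("top");s=load("scene");P=pts(t);Q=pts(s)
for A in(P,Q):
    q=A[circ(A,.036,.055,(.455,-.104),.04)]; w,v=np.linalg.eigh(np.cov(q[:,:2].T)); print("bar deg",np.degrees(np.arctan2(v[1,1],v[0,1])), q.mean(0))
c=np.array([.5438,.103])
for x,y in((112,102),(177,129),(118,171)):
    X=ray(t,188+x/4.833-.5,177+y/4.833-.5,.172); d=X[:2]-c; print("pin",X.round(4),np.hypot(*d).round(4),np.degrees(np.arctan2(d[1],d[0])).round(1))
c=np.array([.4535,-.1035])
for x,y in((400-290,170),(432-290,103)):
    X=ray(t,259+x/5.8-.5,212+y/5.8-.5,.008); d=X[:2]-c; print("hole",X.round(4),np.hypot(*d).round(4),np.degrees(np.arctan2(d[1],d[0])).round(1))
for n in((.36,-.30,.3),): plan((.40,-.16,.24),-.7)
plan((.40,-.16,.24),2.4)
E
```

```text
bar deg -145.12773763937878 [ 0.4555183  -0.10429983  0.04297193]
bar deg -148.04465348015756 [ 0.45277123 -0.10239983  0.04053918]
pin [0.5624 0.1162 0.172 ] 0.0228 35.4
pin [0.5448 0.0764 0.172 ] 0.0266 -87.8
pin [0.5198 0.1122 0.172 ] 0.0257 159.0
hole [ 0.4411 -0.0846  0.008 ] 0.0226 123.2
hole [ 0.4792 -0.1043  0.008 ] 0.0257 -1.8
now [ 0.1504 -0.6576  0.2305] yaw 0.225 tilt [-0.0004  0.0013]  offset [ 2.3618 -2.8629 -0.0592]  rot [-6.000e-04  4.000e-04  4.624e-01] mm [ 354.3 -429.4   -8.9]
now [ 0.1504 -0.6576  0.2305] yaw 0.225 tilt [-0.0004  0.0013]  offset [ 2.3618 -2.8629 -0.0592]  rot [-4.0000e-04 -7.0000e-04 -1.0876e+00] mm [ 354.3 -429.4   -8.9]
```

drive_tool(
  rows=[
    {"offset": [0.14, -0.16, 0.01], "rotation": [0, 0, 0], "claw": 1},
    {"offset": [0.28, -0.32, 0.02], "rotation": [0, 0, 0], "claw": 1},
    {"offset": [0.42, -0.48, 0.03], "rotation": [0, 0, 0], "claw": 1},
    {"offset": [0.56, -0.64, 0.04], "rotation": [0, 0, 0], "claw": 1},
    {"offset": [0.7, -0.79, 0.05], "rotation": [0, 0, 0], "claw": 1},
  ],
)

```text
clock: 0.57
tcp_pos: [0.2268, -0.5173, 0.2234]
orientation: [-3.121, -0.352, 0.0]
contact_force: [0.9, 0.1, -0.1]
grip_width: 0.0855
gripper_force: 0.0
```

drive_tool(
  rows=[
    {"offset": [0.14, -0.16, 0.01], "rotation": [0, 0, 0], "claw": 1},
    {"offset": [0.28, -0.32, 0.02], "rotation": [0, 0, 0], "claw": 1},
    {"offset": [0.42, -0.48, 0.03], "rotation": [0, 0, 0], "claw": 1},
    {"offset": [0.56, -0.64, 0.04], "rotation": [0, 0, 0], "claw": 1},
    {"offset": [0.7, -0.79, 0.05], "rotation": [0, 0, 0], "claw": 1},
  ],
)

```text
clock: 0.98
tcp_pos: [0.3027, -0.3784, 0.2161]
orientation: [-3.122, -0.352, 0.0]
contact_force: [0.3, 0.5, -0.2]
grip_width: 0.0853
gripper_force: 0.0
```

drive_tool(
  rows=[
    {"offset": [0.14, -0.16, 0.01], "rotation": [0, 0, 0.03], "claw": 1},
    {"offset": [0.28, -0.32, 0.02], "rotation": [0, 0, 0], "claw": 1},
    {"offset": [0.42, -0.48, 0.03], "rotation": [0, 0, 0], "claw": 1},
    {"offset": [0.56, -0.64, 0.04], "rotation": [0, 0, 0], "claw": 1},
    {"offset": [0.7, -0.79, 0.05], "rotation": [0, 0, 0], "claw": 1},
  ],
)

```text
clock: 1.4
tcp_pos: [0.3786, -0.2396, 0.2087]
orientation: [3.122, 0.353, -0.0]
contact_force: [-0.2, -0.3, -0.4]
grip_width: 0.0854
gripper_force: 0.0
```

```bash
python3 - <<'E'
from m import *
plan((.4535,-.1035,.2),.59)
print(get_obs()["joints"].round(2))
E
```

```text
now [ 0.3786 -0.2396  0.2087] yaw 0.225 tilt [-0.0001 -0.0001]  offset [ 0.6894 -0.7731  0.0582]  rot [ 0.000e+00  1.000e-04 -1.826e-01] mm [ 103.4 -116.     8.7]
[ 0.65  0.14 -0.25  2.09  0.04  0.92 -0.97]
```

drive_tool(
  rows=[
    {"offset": [0.14, -0.16, 0.01], "rotation": [0, 0, -0.036], "claw": 1},
    {"offset": [0.28, -0.32, 0.02], "rotation": [0, 0, -0.073], "claw": 1},
    {"offset": [0.42, -0.48, 0.03], "rotation": [0, 0, -0.11], "claw": 1},
    {"offset": [0.56, -0.64, 0.045], "rotation": [0, 0, -0.146], "claw": 1},
    {"offset": [0.69, -0.773, 0.058], "rotation": [0, 0, -0.1826], "claw": 1},
    {"offset": [0.69, -0.773, 0.058], "rotation": [0, 0, -0.1826], "claw": 1},
  ],
)

```text
clock: 1.9
tcp_pos: [0.4559, -0.0995, 0.2002]
orientation: [-2.999, -0.93, -0.004]
contact_force: [-0.2, -0.6, 0.7]
grip_width: 0.0855
gripper_force: 0.0
```

```bash
cat >> m.py <<'E'
def fit(m,P,name):
    q=P[m]
    if len(q)<5: print(name,len(q));return
    c,r=cv2.minEnclosingCircle(q[:,:2].astype(np.float32)); print(name,len(q),"c",np.round(c,4),"r",round(r,4),"mean",q.mean(0).round(4),"zmed",np.median(q[:,2]).round(4))
def bar(A,c):
    q=A[circ(A,.041,.048,c,.035)]; w,v=np.linalg.eigh(np.cov(q[:,:2].T)); r=cv2.minAreaRect(q[:,:2].astype(np.float32)*1000)
    print("bar yaw",np.arctan2(v[1,1],v[0,1]).round(3),q.mean(0).round(4),"rect",np.round(r[0],1),np.round(r[1],1),r[2])
E
python3 - <<'E'
from m import *
g=grab_frame("wrist");np.savez("f_w1",**g);A=pts(g)
print("optical axis",g["R"][2].round(3),-g["R"].T@g["t"])
for X in((.4535,-.1035,.044),(.44,-.08,.008)): print(proj(g,X))
bar(A,(.4535,-.1035)); fit(circ(A,.004,.014,(.4535,-.1035),.045),A,"disc")
cv2.imwrite("pics/w1.png",cv2.cvtColor(g["frame"],cv2.COLOR_RGB2BGR))
E
```

```text
optical axis [-0.24  -0.165 -0.957] [ 0.51746542 -0.05709544  0.34241831]
(np.float64(256.9827123333587), np.float64(179.06371250898906))
(np.float64(231.31346559419933), np.float64(168.39564595836652))
bar yaw -2.541 [ 0.4577 -0.1035  0.043 ] rect [ 457.4 -103.9] [45.5  8.8] 34.50485610961914
disc 2318 c [ 0.4569 -0.104 ] r 0.0342 mean [ 0.459  -0.1025  0.0074] zmed 0.0074
```

View pics/w1.png

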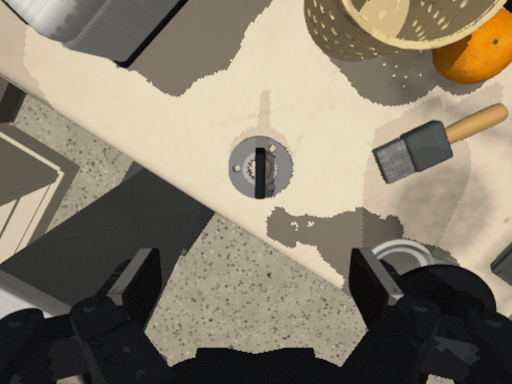

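The wrist view shows the burr at (261,167), with the bar upright in the picture and holes at (237,168) and (272,149). The measurements agree: bar 45.5 × 9 mm, top at 43 mm.

```bash
python3 -c "
from m import *
plan((.4572,-.104,.017),.601)"
```

```text
now [ 0.4545 -0.1023  0.2   ] yaw 0.596 tilt [0.0004 0.0012]  offset [0.0074 0.0206 1.2201]  rot [-0.0004 -0.0005 -0.0025] mm [  1.1   3.1 183. ]
```

drive_tool(
  rows=[
    {"offset": [0.007, 0.02, 0.2], "rotation": [0, 0, -0.0025], "claw": 1},
    {"offset": [0.007, 0.02, 0.4], "rotation": [0, 0, -0.0025], "claw": 1},
    {"offset": [0.007, 0.02, 0.6], "rotation": [0, 0, -0.0025], "claw": 1},
    {"offset": [0.007, 0.02, 0.8], "rotation": [0, 0, -0.0025], "claw": 1},
    {"offset": [0.007, 0.02, 0.9], "rotation": [0, 0, -0.0025], "claw": 1},
    {"offset": [0.007, 0.02, 0.9], "rotation": [0, 0, -0.0025], "claw": 1},
    {"offset": [0.007, 0.02, 0.9], "rotation": [0, 0, -0.0025], "claw": 1},
  ],
)

```text
clock: 2.53
tcp_pos: [0.455, -0.1079, 0.0648]
orientation: [-3.004, -0.918, 0.003]
contact_force: [-0.2, 0.5, -0.3]
grip_width: 0.0851
gripper_force: 0.0
```

```bash
python3 -c "
from m import *
plan((.4572,-.104,.017),.601)"
```

```text
now [ 0.455  -0.1079  0.0648] yaw 0.593 tilt [-0.0021 -0.    ]  offset [ 0.0269 -0.0128  0.3183]  rot [-0.0006  0.0009 -0.0038] mm [ 4.  -1.9 47.7]
```

drive_tool(
  rows=[
    {"offset": [0.027, -0.013, 0.08], "rotation": [0, 0, -0.004], "claw": 1},
    {"offset": [0.027, -0.013, 0.16], "rotation": [0, 0, -0.004], "claw": 1},
    {"offset": [0.027, -0.013, 0.24], "rotation": [0, 0, -0.004], "claw": 1},
    {"offset": [0.027, -0.013, 0.318], "rotation": [0, 0, -0.004], "claw": 1},
    {"offset": [0.027, -0.013, 0.318], "rotation": [0, 0, -0.004], "claw": 1},
    {"offset": [0.027, -0.013, 0.318], "rotation": [0, 0, -0.004], "claw": 1},
  ],
)

```text
clock: 3.03
tcp_pos: [0.4586, -0.1032, 0.0178]
orientation: [2.999, 0.933, 0.001]
contact_force: [0.7, 0.7, 0.1]
grip_width: 0.0856
gripper_force: 0.0
```

```bash
python3 - <<'E'
from m import *
plan((.4572,-.104,.017),.601)
g=grab_frame("wrist");A=pts(g);bar(A,(.457,-.104))
print(get_obs()["contact_force"])
E
```

```text
now [ 0.4586 -0.1032  0.0178] yaw 0.603 tilt [ 0.0007 -0.0002]  offset [-0.0108 -0.0013  0.0056]  rot [ 0.0003 -0.0002  0.001 ] mm [-1.6 -0.2  0.8]
bar yaw -2.551 [ 0.4585 -0.1029  0.043 ] rect [ 457. -104.] [46.7  9.8] 33.937042236328125
[ 0.08652707  0.92598802 -0.51893247]
```

Aligned. I close gently on the bar.

drive_tool(
  force=40,
  rows=[
    {"offset": [-0.01, 0, 0], "rotation": [0, 0, 0], "claw": 0.5},
    {"offset": [-0.01, 0, 0], "rotation": [0, 0, 0], "claw": 0.3},
    {"offset": [-0.01, 0, 0], "rotation": [0, 0, 0], "claw": 0.15},
    {"offset": [-0.01, 0, 0], "rotation": [0, 0, 0], "claw": 0},
    {"offset": [-0.01, 0, 0], "rotation": [0, 0, 0], "claw": 0},
    {"offset": [-0.01, 0, 0], "rotation": [0, 0, 0], "claw": 0},
    {"offset": [-0.01, 0, 0], "rotation": [0, 0, 0], "claw": 0},
    {"offset": [-0.01, 0, 0], "rotation": [0, 0, 0], "claw": 0},
    {"offset": [-0.01, 0, 0], "rotation": [0, 0, 0], "claw": 0},
    {"offset": [-0.01, 0, 0], "rotation": [0, 0, 0], "claw": 0},
  ],
)

```text
clock: 3.92
tcp_pos: [0.4571, -0.104, 0.0176]
orientation: [3.0, 0.933, 0.0]
contact_force: [-0.7, 0.5, 3.2]
grip_width: 0.0097
gripper_force: 43.2
```

drive_tool(
  rows=[
    {"offset": [0, 0, -0.1], "rotation": [0, 0, 0], "claw": 0},
    {"offset": [0, 0, -0.25], "rotation": [0, 0, 0], "claw": 0},
    {"offset": [0, 0, -0.4], "rotation": [0, 0, 0], "claw": 0},
    {"offset": [0, 0, -0.6], "rotation": [0, 0, 0], "claw": 0},
    {"offset": [0, 0, -0.8], "rotation": [0, 0, 0], "claw": 0},
    {"offset": [0, 0, -1], "rotation": [0, 0, 0], "claw": 0},
  ],
)

```text
clock: 4.42
tcp_pos: [0.4561, -0.1038, 0.1682]
orientation: [-2.999, -0.933, 0.002]
contact_force: [0.8, 0.0, -2.4]
grip_width: 0.0092
gripper_force: 42.3
```

drive_tool(
  rows=[
    {"offset": [0.08, -0.05, -0.2], "rotation": [0, 0, 0], "claw": 0},
    {"offset": [0.2, -0.13, -0.4], "rotation": [0, 0, 0], "claw": 0},
    {"offset": [0.32, -0.21, -0.5], "rotation": [0, 0, 0], "claw": 0},
    {"offset": [0.44, -0.29, -0.5], "rotation": [0, 0, 0], "claw": 0},
    {"offset": [0.54, -0.35, -0.5], "rotation": [0, 0, 0], "claw": 0},
    {"offset": [0.62, -0.4, -0.5], "rotation": [0, 0, 0], "claw": 0},
  ],
)

```text
clock: 4.92
tcp_pos: [0.4996, -0.0003, 0.2424]
orientation: [-2.999, -0.934, -0.0]
contact_force: [0.2, -0.1, -2.0]
grip_width: 0.0093
gripper_force: 42.4
```

drive_tool(
  rows=[
    {"offset": [0.12, -0.08, -0.1], "rotation": [0, 0, 0], "claw": 0},
    {"offset": [0.24, -0.16, -0.25], "rotation": [0, 0, 0], "claw": 0},
    {"offset": [0.36, -0.24, -0.4], "rotation": [0, 0, 0], "claw": 0},
    {"offset": [0.48, -0.32, -0.5], "rotation": [0, 0, 0], "claw": 0},
    {"offset": [0.58, -0.38, -0.5], "rotation": [0, 0, 0], "claw": 0},
    {"offset": [0.62, -0.4, -0.5], "rotation": [0, 0, 0], "claw": 0},
    {"offset": [0.62, -0.4, -0.5], "rotation": [0, 0, 0], "claw": 0},
    {"offset": [0.62, -0.4, -0.5], "rotation": [0, 0, 0], "claw": 0},
  ],
)

```text
clock: 5.58
tcp_pos: [0.5413, 0.0993, 0.316]
orientation: [3.0, 0.933, -0.005]
contact_force: [0.9, -1.0, -1.6]
grip_width: 0.0091
gripper_force: 42.3
```

```bash
python3 - <<'E'
from m import *
plan((.5433,.103,.225),1.18)
g=grab_frame("wrist");np.savez("f_w2",**g);A=pts(g)
m=circ(A,.170,.182,(.5433,.103),.056);fit(m,A,"rim")
m=circ(A,.155,.165,(.5433,.103),.034);fit(m,A,"floor")
m=circ(A,.1665,.175,(.5433,.103),.032);fit(m,A,"pins")
n,l,st,ce=cv2.connectedComponentsWithStats(m.astype(np.uint8))
for i in range(1,n):
    q=A[l==i];d=q.mean(0)[:2]-[.5433,.103]; print(len(q),q.mean(0).round(4),ce[i],np.hypot(*d).round(4),np.degrees(np.arctan2(d[1],d[0])).round(1))
cv2.imwrite("pics/w2.png",cv2.cvtColor(g["frame"],cv2.COLOR_RGB2BGR))
E
```

```text
now [0.5413 0.0993 0.316 ] yaw 0.603 tilt [-0.0027 -0.0011]  offset [ 0.0269 -0.0124  0.6067]  rot [-0.0007  0.0013 -0.2885] mm [ 4.  -1.9 91. ]
rim 2585 c [0.5449 0.1036] r 0.047 mean [0.5597 0.1125 0.1748] zmed 0.175
floor 1935 c [0.5434 0.103 ] r 0.034 mean [0.5523 0.1096 0.1594] zmed 0.1593
pins 228 c [0.5459 0.1043] r 0.0268 mean [0.5485 0.1056 0.1682] zmed 0.1681
38 [0.5655 0.1183 0.1699] [252.78947368 143.15789474] 0.027 34.6
178 [0.5454 0.1039 0.1679] [253.39325843 169.66292135] 0.0023 22.3
4 [0.5237 0.116  0.1682] [229.5  181.25] 0.0235 146.5
8 [0.5496 0.0797 0.1686] [277.375 180.625] 0.0241 -74.9
```

View pics/w2.png

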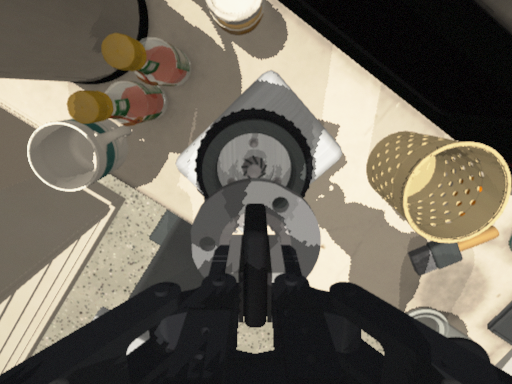

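The wrist view shows the burr held level, with holes at (281,203) and (207,243), above the well. One pin shows at (253,143) and the spindle at about (255,165). I rotate to the pin angle (about +31°), backing off a bit so the whole well shows, then remeasure.

drive_tool(
  rows=[
    {"offset": [-0.1, 0.0, 0], "rotation": [0, 0, -0.05], "claw": 0},
    {"offset": [-0.2, 0.0, 0], "rotation": [0, 0, -0.1], "claw": 0},
    {"offset": [-0.3, 0.0, 0], "rotation": [0, 0, -0.15], "claw": 0},
    {"offset": [-0.4, 0.0, 0], "rotation": [0, 0, -0.2], "claw": 0},
    {"offset": [-0.4, 0.0, 0], "rotation": [0, 0, -0.25], "claw": 0},
    {"offset": [-0.4, 0.0, 0], "rotation": [0, 0, -0.27], "claw": 0},
    {"offset": [-0.4, 0.0, 0], "rotation": [0, 0, -0.27], "claw": 0},
    {"offset": [-0.4, 0.0, 0], "rotation": [0, 0, -0.27], "claw": 0},
    {"offset": [-0.4, 0.0, 0], "rotation": [0, 0, -0.27], "claw": 0},
  ],
)

```text
clock: 6.38
tcp_pos: [0.4924, 0.0655, 0.3171]
orientation: [-2.644, -1.696, 0.001]
contact_force: [-0.0, 0.6, -1.3]
grip_width: 0.0094
gripper_force: 42.3
```

```bash
cat >> m.py <<'E'
from scipy.optimize import least_squares
def rimfit(A,c0=(.544,.103)):
    # outer rim edge: farthest rim-height point per 5-degree sector, circle of free radius, robust
    q=A[circ(A,.171,.180,c0,.060)];d=q[:,:2]-c0;a=np.degrees(np.arctan2(d[:,1],d[:,0]))//5;r=np.hypot(*d.T)
    e=np.array([q[a==k][r[a==k].argmax(),:2] for k in np.unique(a) if (r[a==k]).max()>.042])
    s=least_squares(lambda p:np.hypot(e[:,0]-p[0],e[:,1]-p[1])-p[2],[*c0,.046],loss="soft_l1",f_scale=.001).x
    print("rim lsq",s.round(4),len(e)); return s[:2]
E
python3 - <<'E'
from m import *
w=load("w2");rimfit(pts(w))
o=.316-.0176+.008
for u,v in((281,203),(207,243)):
    X=ray(w,u,v,o);d=X[:2]-[.5413,.0993];print("hole",np.hypot(*d).round(4),np.degrees(np.arctan2(d[1],d[0])).round(1))
for n in("top","scene"):rimfit(pts(load(n)))
g=grab_frame("wrist");np.savez("f_w3",**g);A=pts(g);c=rimfit(A)
m=circ(A,.1655,.175,c,.031)
n,l,st,ce=cv2.connectedComponentsWithStats(m.astype(np.uint8))
for i in range(1,n):
    q=A[l==i];d=q.mean(0)[:2]-c; print(len(q),q.mean(0).round(4),ce[i].round(),np.hypot(*d).round(4),np.degrees(np.arctan2(d[1],d[0])).round(1))
f=g["frame"]
u,v=map(int,proj(g,[*c,.17])); print(u,v)
cr=f[max(v-75,0):v+75,u-100:u+100]
plan((*c,.215),1.144)
cv2.imwrite("pics/w3.png",cv2.resize(cv2.cvtColor(cr,cv2.COLOR_RGB2BGR),None,fx=4,fy=4,interpolation=2))
E
```

```text
rim lsq [0.5451 0.1036 0.0466] 47
hole 0.0257 4.5
hole 0.0249 123.9
rim lsq [0.5441 0.103  0.0458] 71
rim lsq [0.5423 0.1048 0.0458] 56
rim lsq [0.5445 0.1036 0.0467] 72
43 [0.5644 0.1183 0.1699] [306.  88.] 0.0248 36.4
245 [0.5443 0.1038 0.1676] [290. 114.] 0.0003 127.1
39 [0.5217 0.1141 0.1701] [262. 114.] 0.0251 155.3
37 [0.5468 0.0792 0.17  ] [304. 139.] 0.0246 -84.6
290 114
now [0.4925 0.0658 0.3172] yaw 1.141 tilt [-0.0004 -0.0002]  offset [0.3741 0.2098 0.6808]  rot [-0.0002  0.0002 -0.0014] mm [ 56.1  31.5 102.1]
```

View pics/w3.png

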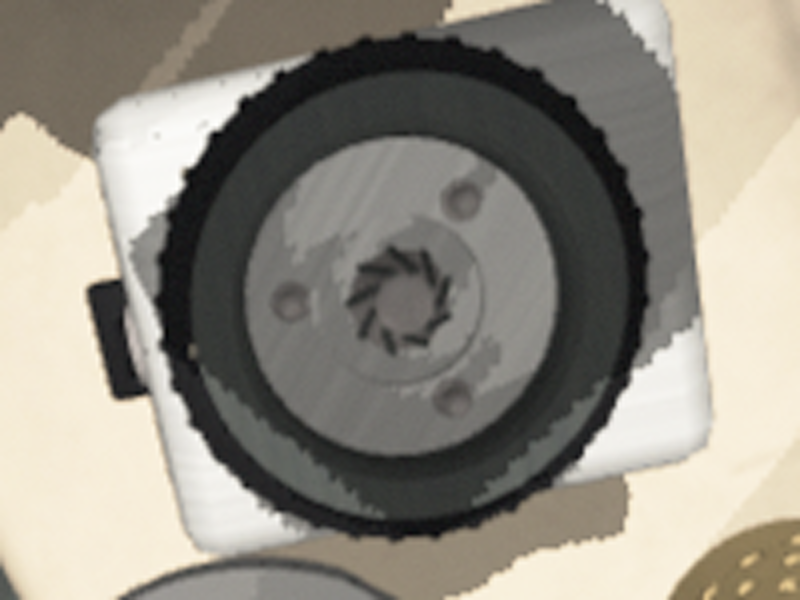

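The three pins are clear in the crop, at about 36.4°, 155.3° and −84.6°, so 35.7° mod 120. The rim centre is (0.5445, 0.1037), and the rim views agree to 2 mm. Target yaw is 1.147.

drive_tool(
  rows=[
    {"offset": [0.1, 0.05, 0.1], "rotation": [0, 0, -0.003], "claw": 0},
    {"offset": [0.2, 0.1, 0.2], "rotation": [0, 0, -0.003], "claw": 0},
    {"offset": [0.3, 0.16, 0.32], "rotation": [0, 0, -0.003], "claw": 0},
    {"offset": [0.374, 0.21, 0.44], "rotation": [0, 0, -0.003], "claw": 0},
    {"offset": [0.374, 0.21, 0.56], "rotation": [0, 0, -0.003], "claw": 0},
    {"offset": [0.374, 0.21, 0.65], "rotation": [0, 0, -0.003], "claw": 0},
    {"offset": [0.374, 0.21, 0.68], "rotation": [0, 0, -0.003], "claw": 0},
    {"offset": [0.374, 0.21, 0.68], "rotation": [0, 0, -0.003], "claw": 0},
    {"offset": [0.374, 0.21, 0.68], "rotation": [0, 0, -0.003], "claw": 0},
    {"offset": [0.374, 0.21, 0.68], "rotation": [0, 0, -0.003], "claw": 0},
  ],
)

```text
clock: 7.27
tcp_pos: [0.5452, 0.1044, 0.2165]
orientation: [2.637, 1.706, 0.003]
contact_force: [0.7, 0.5, -1.1]
grip_width: 0.0091
gripper_force: 42.3
```

```bash
python3 - <<'E'
from m import *
plan((.5445,.1037,.192),1.147)
print(get_obs()["contact_force"])
plan((.5445,.1037,.192),1.147)
E
```

```text
now [0.5452 0.1044 0.2165] yaw 1.149 tilt [0.0018 0.0003]  offset [-0.0065 -0.0028  0.1636]  rot [ 0.0007 -0.0005  0.0008] mm [-1.  -0.4 24.5]
[ 0.73592475  0.52911287 -1.06857285]
now [0.5452 0.1044 0.2165] yaw 1.149 tilt [0.0018 0.0003]  offset [-0.0065 -0.0028  0.1636]  rot [ 0.0007 -0.0005  0.0008] mm [-1.  -0.4 24.5]
```

drive_tool(
  rows=[
    {"offset": [-0.005, -0.002, 0.04], "rotation": [0, 0, 0], "claw": 0},
    {"offset": [-0.005, -0.002, 0.08], "rotation": [0, 0, 0], "claw": 0},
    {"offset": [-0.005, -0.002, 0.12], "rotation": [0, 0, 0], "claw": 0},
    {"offset": [-0.005, -0.002, 0.15], "rotation": [0, 0, 0], "claw": 0},
    {"offset": [-0.005, -0.002, 0.16], "rotation": [0, 0, 0], "claw": 0},
    {"offset": [-0.005, -0.002, 0.16], "rotation": [0, 0, 0], "claw": 0},
  ],
)

```text
clock: 7.77
tcp_pos: [0.5436, 0.1036, 0.1907]
orientation: [-2.637, -1.707, 0.002]
contact_force: [-0.4, 0.3, -1.0]
grip_width: 0.0095
gripper_force: 42.4
```

drive_tool(
  rows=[
    {"offset": [0, 0, 0.01], "rotation": [0, 0, 0], "claw": 0},
    {"offset": [0, 0, 0.02], "rotation": [0, 0, 0], "claw": 0},
    {"offset": [0, 0, 0.03], "rotation": [0, 0, 0], "claw": 0},
    {"offset": [0, 0, 0.04], "rotation": [0, 0, 0], "claw": 0},
    {"offset": [0, 0, 0.04], "rotation": [0, 0, 0], "claw": 0},
  ],
)

```text
clock: 8.18
tcp_pos: [0.544, 0.1036, 0.1852]
orientation: [2.637, 1.707, -0.0]
contact_force: [-0.5, -0.1, -1.4]
grip_width: 0.0096
gripper_force: 42.3
```

No contact below the tip height, so the pins are in the holes. I ease it on down.

drive_tool(
  rows=[
    {"offset": [0, 0, 0.007], "rotation": [0, 0, 0], "claw": 0},
    {"offset": [0, 0, 0.013], "rotation": [0, 0, 0], "claw": 0},
    {"offset": [0, 0, 0.02], "rotation": [0, 0, 0], "claw": 0},
    {"offset": [0, 0, 0.027], "rotation": [0, 0, 0], "claw": 0},
    {"offset": [0, 0, 0.027], "rotation": [0, 0, 0], "claw": 0},
  ],
)

```text
clock: 8.6
tcp_pos: [0.5441, 0.1036, 0.1812]
orientation: [2.637, 1.707, -0.0]
contact_force: [0.8, -0.5, -2.0]
grip_width: 0.0088
gripper_force: 42.3
```

drive_tool(
  rows=[
    {"offset": [0, 0, 0.006], "rotation": [0, 0, 0], "claw": 0},
    {"offset": [0, 0, 0.012], "rotation": [0, 0, 0], "claw": 0},
    {"offset": [0, 0, 0.015], "rotation": [0, 0, 0], "claw": 0},
    {"offset": [0, 0, 0.015], "rotation": [0, 0, 0], "claw": 0},
  ],
)

```text
clock: 8.93
tcp_pos: [0.544, 0.1036, 0.179]
orientation: [2.637, 1.707, -0.0]
contact_force: [0.9, -1.1, -2.6]
grip_width: 0.0095
gripper_force: 42.3
```

drive_tool(
  rows=[
    {"offset": [0, 0, 0.004], "rotation": [0, 0, 0], "claw": 0},
    {"offset": [0, 0, 0.008], "rotation": [0, 0, 0], "claw": 0},
    {"offset": [0, 0, 0.008], "rotation": [0, 0, 0], "claw": 0},
  ],
)

```text
clock: 9.18
tcp_pos: [0.5441, 0.1036, 0.1778]
orientation: [2.637, 1.707, 0.0]
contact_force: [1.0, -0.9, -2.0]
grip_width: 0.0091
gripper_force: 42.3
```

drive_tool(
  rows=[
    {"offset": [0, 0, 0.002], "rotation": [0, 0, 0], "claw": 0},
    {"offset": [0, 0, 0.004], "rotation": [0, 0, 0], "claw": 0},
    {"offset": [0, 0, 0.004], "rotation": [0, 0, 0], "claw": 0},
  ],
)

```text
clock: 9.43
tcp_pos: [0.5441, 0.1036, 0.1776]
orientation: [2.637, 1.707, 0.0]
contact_force: [0.2, -0.3, 1.2]
grip_width: 0.0089
gripper_force: 42.9
```

It lies on the floor (light contact, 3 N). I release and rise.

drive_tool(
  rows=[
    {"offset": [0, 0, 0], "rotation": [0, 0, 0], "claw": 0.2},
    {"offset": [0, 0, 0], "rotation": [0, 0, 0], "claw": 0.4},
    {"offset": [0, 0, 0], "rotation": [0, 0, 0], "claw": 0.7},
    {"offset": [0, 0, 0], "rotation": [0, 0, 0], "claw": 0.7},
    {"offset": [0, 0, 0], "rotation": [0, 0, 0], "claw": 0.7},
    {"offset": [0, 0, -0.1], "rotation": [0, 0, 0], "claw": 0.7},
    {"offset": [0, 0, -0.3], "rotation": [0, 0, 0], "claw": 0.7},
    {"offset": [0, 0, -0.55], "rotation": [0, 0, 0], "claw": 0.7},
    {"offset": [0, 0, -0.8], "rotation": [0, 0, 0], "claw": 0.7},
    {"offset": [0, 0, -0.93], "rotation": [0, 0, 0], "claw": 0.7},
    {"offset": [0, 0, -0.93], "rotation": [0, 0, 0], "claw": 0.7},
    {"offset": [0, 0, -0.93], "rotation": [0, 0, 0], "claw": 0.7},
  ],
)

```text
clock: 10.43
tcp_pos: [0.5445, 0.1039, 0.318]
orientation: [2.636, 1.706, 0.004]
contact_force: [-0.4, -0.6, -0.4]
grip_width: 0.0599
gripper_force: 0.0
```

```bash
python3 - <<'E'
from m import *
g=grab_frame("wrist");np.savez("f_w4",**g);A=pts(g);c=rimfit(A)
t=grab_frame("top");T=pts(t);h=(.4428,-.3075)
m=circ(A,.164,.172,c,.036);fit(m,A,"burr top");print(np.percentile(A[m][:,2],[5,95]))
m=circ(A,.196,.212,c,.03);fit(m,A,"bar")
fit(circ(T,.105,.125,h,.04),T,"knob")
plan((*h,.25),.6);print(get_obs()["joints"].round(2))
cv2.imwrite("pics/w4.png",cv2.cvtColor(g["frame"],cv2.COLOR_RGB2BGR))
E
```

```text
rim lsq [0.5446 0.1037 0.0468] 72
burr top 3393 c [0.5446 0.1036] r 0.036 mean [0.5445 0.1044 0.1676] zmed 0.1674
[0.16577271 0.16983224]
bar 637 c [0.5438 0.1042] r 0.0229 mean [0.5444 0.1054 0.2027] zmed 0.2029
knob 61 c [ 0.4432 -0.3081] r 0.0132 mean [ 0.4429 -0.3076  0.1148] zmed 0.1147
now [0.5434 0.1033 0.3157] yaw 1.149 tilt [-0.0017 -0.0006]  offset [-2.7729  0.5102  0.4406]  rot [-0.0005  0.0008  0.2745] mm [-415.9   76.5   66.1]
[ 0.2   0.26 -0.61  1.71  0.16  1.22 -0.87]
```

View pics/w4.png

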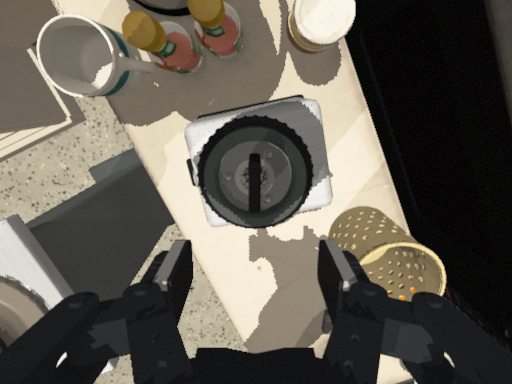

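The burr is home: top at 167.5 mm, centred, bar at (254,180). Now the hopper.

drive_tool(
  rows=[
    {"offset": [-0.1, 0.02, 0], "rotation": [0, 0, 0], "claw": 0.7},
    {"offset": [-0.3, 0.06, 0], "rotation": [0, 0, 0], "claw": 0.7},
    {"offset": [-0.5, 0.1, 0], "rotation": [0, 0, 0], "claw": 0.7},
    {"offset": [-0.7, 0.14, 0], "rotation": [0, 0, 0], "claw": 0.7},
    {"offset": [-0.92, 0.17, 0], "rotation": [0, 0, 0], "claw": 0.7},
  ],
)

```text
clock: 10.95
tcp_pos: [0.5097, -0.0336, 0.3151]
orientation: [-2.635, -1.707, 0.003]
contact_force: [0.0, -0.6, 0.0]
grip_width: 0.0597
gripper_force: 0.0
```

drive_tool(
  rows=[
    {"offset": [-0.2, 0.04, 0], "rotation": [0, 0, 0], "claw": 0.7},
    {"offset": [-0.4, 0.08, 0], "rotation": [0, 0, 0], "claw": 0.7},
    {"offset": [-0.6, 0.12, 0], "rotation": [0, 0, 0], "claw": 0.7},
    {"offset": [-0.8, 0.15, 0], "rotation": [0, 0, 0], "claw": 0.7},
    {"offset": [-0.92, 0.17, 0], "rotation": [0, 0, 0], "claw": 0.7},
  ],
)

```text
clock: 11.37
tcp_pos: [0.4753, -0.1725, 0.315]
orientation: [-2.639, -1.701, 0.005]
contact_force: [0.4, -0.2, -0.4]
grip_width: 0.06
gripper_force: 0.0
```

drive_tool(
  rows=[
    {"offset": [-0.15, 0.03, 0.05], "rotation": [0, 0, 0.05], "claw": 0.7},
    {"offset": [-0.3, 0.06, 0.1], "rotation": [0, 0, 0.1], "claw": 0.7},
    {"offset": [-0.45, 0.09, 0.2], "rotation": [0, 0, 0.15], "claw": 0.7},
    {"offset": [-0.6, 0.12, 0.3], "rotation": [0, 0, 0.2], "claw": 0.7},
    {"offset": [-0.75, 0.15, 0.4], "rotation": [0, 0, 0.25], "claw": 0.7},
    {"offset": [-0.92, 0.17, 0.44], "rotation": [0, 0, 0.275], "claw": 0.7},
    {"offset": [-0.92, 0.17, 0.44], "rotation": [0, 0, 0.275], "claw": 0.7},
    {"offset": [-0.92, 0.17, 0.44], "rotation": [0, 0, 0.275], "claw": 0.7},
    {"offset": [-0.92, 0.17, 0.44], "rotation": [0, 0, 0.275], "claw": 0.7},
  ],
)

```text
clock: 12.12
tcp_pos: [0.4441, -0.3045, 0.2498]
orientation: [-2.999, -0.928, 0.001]
contact_force: [0.2, 0.4, -0.6]
grip_width: 0.06
gripper_force: 0.0
```

```bash
python3 - <<'E'
from m import *
g=grab_frame("wrist");np.savez("f_w5",**g);A=pts(g);h=(.4428,-.3075)
fit(circ(A,.106,.125,h,.04),A,"knob");fit(circ(A,.085,.1,h,.07),A,"lid")
plan((.443,-.308,.13),.6);print(get_obs()["joints"].round(2))
E
```

```text
knob 676 c [ 0.4439 -0.3082] r 0.0132 mean [ 0.4448 -0.3075  0.1147] zmed 0.1151
lid 10230 c [ 0.4439 -0.3082] r 0.058 mean [ 0.447  -0.3061  0.0931] zmed 0.0932
now [ 0.4446 -0.3041  0.2503] yaw 0.601 tilt [-0.0006  0.001 ]  offset [-0.0233  0.0163  0.8022]  rot [-0.0006 -0.      0.0005] mm [ -3.5   2.4 120.3]
[ 0.72  0.25 -0.28  1.84  0.08  1.06 -0.56]
```

drive_tool(
  rows=[
    {"offset": [-0.02, 0.02, 0.1], "rotation": [0, 0, 0], "claw": 0.7},
    {"offset": [-0.02, 0.02, 0.3], "rotation": [0, 0, 0], "claw": 0.7},
    {"offset": [-0.02, 0.02, 0.5], "rotation": [0, 0, 0], "claw": 0.7},
    {"offset": [-0.02, 0.02, 0.7], "rotation": [0, 0, 0], "claw": 0.7},
    {"offset": [-0.02, 0.02, 0.8], "rotation": [0, 0, 0], "claw": 0.7},
    {"offset": [-0.02, 0.02, 0.8], "rotation": [0, 0, 0], "claw": 0.7},
    {"offset": [-0.02, 0.02, 0.8], "rotation": [0, 0, 0], "claw": 0.7},
  ],
)

```text
clock: 12.75
tcp_pos: [0.4439, -0.3084, 0.1307]
orientation: [-3.0, -0.93, 0.001]
contact_force: [0.5, 0.3, 0.4]
grip_width: 0.0597
gripper_force: 0.0
```

```bash
python3 - <<'E'
from m import *
g=grab_frame("wrist");A=pts(g);h=(.4438,-.308)
fit(circ(A,.106,.125,h,.03),A,"knob")
plan((.4438,-.3082,.099),.6)
E
```

```text
knob 1860 c [ 0.444  -0.3082] r 0.0132 mean [ 0.4453 -0.3073  0.1145] zmed 0.1151
now [ 0.4446 -0.309   0.1318] yaw 0.601 tilt [ 0.0013 -0.0003]  offset [-0.0015 -0.0078  0.2186]  rot [ 0.0005 -0.0005  0.0003] mm [-0.2 -1.2 32.8]
```

drive_tool(
  force=50,
  rows=[
    {"offset": [0, 0, 0.05], "rotation": [0, 0, 0], "claw": 0.7},
    {"offset": [0, 0, 0.1], "rotation": [0, 0, 0], "claw": 0.7},
    {"offset": [0, 0, 0.15], "rotation": [0, 0, 0], "claw": 0.7},
    {"offset": [0, 0, 0.2], "rotation": [0, 0, 0], "claw": 0.7},
    {"offset": [0, 0, 0.21], "rotation": [0, 0, 0], "claw": 0.7},
    {"offset": [0, 0, 0.21], "rotation": [0, 0, 0], "claw": 0.7},
    {"offset": [0, 0, 0.21], "rotation": [0, 0, 0], "claw": 0.5},
    {"offset": [0, 0, 0.21], "rotation": [0, 0, 0], "claw": 0.35},
    {"offset": [0, 0, 0.21], "rotation": [0, 0, 0], "claw": 0.2},
    {"offset": [0, 0, 0.21], "rotation": [0, 0, 0], "claw": 0.1},
    {"offset": [0, 0, 0.21], "rotation": [0, 0, 0], "claw": 0.1},
    {"offset": [0, 0, 0.21], "rotation": [0, 0, 0], "claw": 0.1},
    {"offset": [0, 0, 0.21], "rotation": [0, 0, 0], "claw": 0.1},
    {"offset": [0, 0, 0.21], "rotation": [0, 0, 0], "claw": 0.1},
  ],
)

```text
clock: 13.97
tcp_pos: [0.4437, -0.3096, 0.0998]
orientation: [3.001, 0.927, 0.0]
contact_force: [-1.4, 1.2, 5.7]
grip_width: 0.024
gripper_force: 48.9
```

drive_tool(
  rows=[
    {"offset": [0, 0, -0.05], "rotation": [0, 0, 0], "claw": 0.1},
    {"offset": [0, 0, -0.15], "rotation": [0, 0, 0], "claw": 0.1},
    {"offset": [0, 0, -0.3], "rotation": [0, 0, 0], "claw": 0.1},
    {"offset": [0, 0, -0.47], "rotation": [0, 0, 0], "claw": 0.1},
    {"offset": [0, 0, -0.64], "rotation": [0, 0, 0], "claw": 0.1},
    {"offset": [0, 0, -0.82], "rotation": [0, 0, 0], "claw": 0.1},
    {"offset": [0, 0, -1], "rotation": [0, 0, 0], "claw": 0.1},
  ],
)

```text
clock: 14.55
tcp_pos: [0.4429, -0.3092, 0.2504]
orientation: [-3.001, -0.927, 0.001]
contact_force: [0.7, -0.4, -2.8]
grip_width: 0.0238
gripper_force: 49.3
```

drive_tool(
  rows=[
    {"offset": [0.06, -0.05, -0.15], "rotation": [0, 0, 0], "claw": 0.1},
    {"offset": [0.17, -0.15, -0.3], "rotation": [0, 0, 0], "claw": 0.1},
    {"offset": [0.3, -0.27, -0.42], "rotation": [0, 0, 0], "claw": 0.1},
    {"offset": [0.43, -0.39, -0.52], "rotation": [0, 0, 0], "claw": 0.1},
    {"offset": [0.56, -0.51, -0.58], "rotation": [0, 0, 0], "claw": 0.1},
    {"offset": [0.7, -0.63, -0.6], "rotation": [0, 0, 0], "claw": 0.1},
  ],
)

```text
clock: 15.05
tcp_pos: [0.4773, -0.1713, 0.3412]
orientation: [3.0, 0.926, 0.003]
contact_force: [1.8, -0.5, -2.9]
grip_width: 0.024
gripper_force: 49.4
```

drive_tool(
  rows=[
    {"offset": [0.14, -0.12, 0], "rotation": [0, 0, 0], "claw": 0.1},
    {"offset": [0.28, -0.25, 0], "rotation": [0, 0, 0], "claw": 0.1},
    {"offset": [0.42, -0.38, 0], "rotation": [0, 0, 0], "claw": 0.1},
    {"offset": [0.56, -0.5, 0], "rotation": [0, 0, 0], "claw": 0.1},
    {"offset": [0.7, -0.63, 0], "rotation": [0, 0, 0], "claw": 0.1},
  ],
)

```text
clock: 15.47
tcp_pos: [0.5101, -0.0339, 0.3392]
orientation: [3.002, 0.926, -0.001]
contact_force: [0.7, 0.2, -2.5]
grip_width: 0.024
gripper_force: 49.4
```

```bash
python3 - <<'E'
from m import *
plan((.5445,.1037,.345),.6);o=get_obs();print(o["joints"].round(2),o["grip_width"],o["contact_force"])
E
```

```text
now [ 0.5101 -0.0339  0.3392] yaw 0.599 tilt [-0.0005 -0.0003]  offset [ 0.7065 -0.6287 -0.0394]  rot [-0.      0.0003 -0.0006] mm [106.  -94.3  -5.9]
[ 0.39  0.15 -0.49  1.77  0.08  1.24 -1.1 ] 0.02403008853552773 [ 0.7159401   0.15664867 -2.53534599]
```

drive_tool(
  rows=[
    {"offset": [0.14, -0.12, -0.02], "rotation": [0, 0, 0], "claw": 0.1},
    {"offset": [0.28, -0.25, -0.04], "rotation": [0, 0, 0], "claw": 0.1},
    {"offset": [0.42, -0.38, -0.04], "rotation": [0, 0, 0], "claw": 0.1},
    {"offset": [0.56, -0.5, -0.04], "rotation": [0, 0, 0], "claw": 0.1},
    {"offset": [0.66, -0.58, -0.04], "rotation": [0, 0, 0], "claw": 0.1},
    {"offset": [0.707, -0.629, -0.04], "rotation": [0, 0, 0], "claw": 0.1},
    {"offset": [0.707, -0.629, -0.04], "rotation": [0, 0, 0], "claw": 0.1},
    {"offset": [0.707, -0.629, -0.04], "rotation": [0, 0, 0], "claw": 0.1},
    {"offset": [0.707, -0.629, -0.04], "rotation": [0, 0, 0], "claw": 0.1},
    {"offset": [0.707, -0.629, -0.04], "rotation": [0, 0, 0], "claw": 0.1},
  ],
)

```text
clock: 16.3
tcp_pos: [0.5448, 0.1006, 0.3452]
orientation: [3.002, 0.922, -0.001]
contact_force: [-0.4, 0.2, -3.0]
grip_width: 0.0237
gripper_force: 49.3
```

```bash
python3 - <<'E'
from m import *
plan((.5445,.1037,.322),.6);o=get_obs();z=o["tcp_pos"][2]-.0998
ims=[]
for n in("wrist","top","scene"):
    g=grab_frame(n);A=pts(g);c=o["tcp_pos"][:2];print(n)
    m=circ(A,z+.086,z+.1,c,.07);fit(m,A,"lid")
    if m.sum()>20:
        q=A[m&(np.hypot(A[...,0]-c[0],A[...,1]-c[1])>.02)];co=np.linalg.lstsq(np.c_[q[:,:2]-c,np.ones(len(q))],q[:,2],rcond=None)[0];print("lid plane slopes",co.round(4))
    f=cv2.cvtColor(g["frame"],cv2.COLOR_RGB2BGR)
    if n=="wrist":a=f
    if n=="scene":b=f
u,v=map(int,proj(g,(.5445,.1037,.22)))
cv2.imwrite("pics/w6.png",np.hstack([cv2.resize(a,(400,300)),cv2.resize(b[v-60:v+60,u-80:u+80],(400,300),interpolation=2)]))
E
```

```text
now [0.5448 0.1006 0.3452] yaw 0.596 tilt [-0.0002 -0.0011]  offset [ 0.0102 -0.0182  0.1546]  rot [ 0.0004  0.0004 -0.0019] mm [ 1.5 -2.7 23.2]
wrist
lid 26204 c [0.5452 0.1013] r 0.0581 mean [0.5577 0.11   0.3385] zmed 0.3386
lid plane slopes [-7.300e-03  3.000e-04  3.386e-01]
top
lid 146 c [0.5505 0.0538] r 0.0322 mean [0.5522 0.0544 0.338 ] zmed 0.3381
lid plane slopes [-0.0085  0.1004  0.3427]
scene
lid 654 c [0.5404 0.1035] r 0.0587 mean [0.53   0.1094 0.3375] zmed 0.3377
lid plane slopes [ 0.012  -0.0058  0.3376]
```

View pics/w6.png

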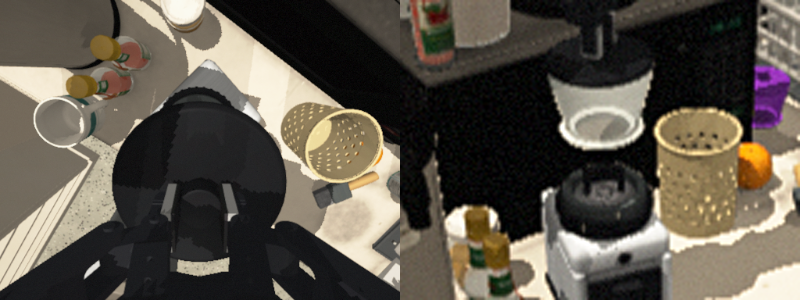

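The hopper hangs level (lid slopes under 0.01) over the well, with the burr's arch standing in it. I descend with a small centring shift.

drive_tool(
  rows=[
    {"offset": [0.005, -0.017, 0.05], "rotation": [0, 0, 0], "claw": 0.1},
    {"offset": [0.005, -0.017, 0.11], "rotation": [0, 0, 0], "claw": 0.1},
    {"offset": [0.005, -0.017, 0.17], "rotation": [0, 0, 0], "claw": 0.1},
    {"offset": [0.005, -0.017, 0.23], "rotation": [0, 0, 0], "claw": 0.1},
    {"offset": [0.005, -0.017, 0.29], "rotation": [0, 0, 0], "claw": 0.1},
    {"offset": [0.005, -0.017, 0.34], "rotation": [0, 0, 0], "claw": 0.1},
    {"offset": [0.005, -0.017, 0.37], "rotation": [0, 0, 0], "claw": 0.1},
    {"offset": [0.005, -0.017, 0.37], "rotation": [0, 0, 0], "claw": 0.1},
    {"offset": [0.005, -0.017, 0.37], "rotation": [0, 0, 0], "claw": 0.1},
    {"offset": [0.005, -0.017, 0.37], "rotation": [0, 0, 0], "claw": 0.1},
  ],
)

```text
clock: 17.28
tcp_pos: [0.5443, 0.1054, 0.2903]
orientation: [3.002, 0.927, 0.001]
contact_force: [0.3, 0.8, -2.4]
grip_width: 0.024
gripper_force: 49.4
```

```bash
python3 - <<'E'
from m import *
plan((.5439,.1031,.272),.6);o=get_obs();z=o["tcp_pos"][2]-.0998
g=grab_frame("wrist");A=pts(g);fit(circ(A,z+.086,z+.1,o["tcp_pos"][:2],.07),A,"lid");print(o["contact_force"])
E
```

```text
now [0.5443 0.1054 0.2903] yaw 0.599 tilt [0.0009 0.0002]  offset [-0.011   0.0109  0.1219]  rot [ 0.0002 -0.0004 -0.0005] mm [-1.7  1.6 18.3]
lid 26207 c [0.5449 0.106 ] r 0.0581 mean [0.5572 0.1148 0.2836] zmed 0.2837
[ 0.2571135   0.75391643 -2.39480016]
```

drive_tool(
  rows=[
    {"offset": [-0.01, 0.01, 0.02], "rotation": [0, 0, 0], "claw": 0.1},
    {"offset": [-0.01, 0.01, 0.04], "rotation": [0, 0, 0], "claw": 0.1},
    {"offset": [-0.01, 0.01, 0.06], "rotation": [0, 0, 0], "claw": 0.1},
    {"offset": [-0.01, 0.01, 0.06], "rotation": [0, 0, 0], "claw": 0.1},
    {"offset": [-0.01, 0.01, 0.06], "rotation": [0, 0, 0], "claw": 0.1},
  ],
)

```text
clock: 17.75
tcp_pos: [0.5434, 0.1031, 0.2805]
orientation: [-3.002, -0.927, 0.001]
contact_force: [0.7, 0.9, -2.3]
grip_width: 0.0238
gripper_force: 49.4
```

```bash
python3 - <<'E'
from m import *
plan((.5439,.1031,.270),.6);o=get_obs();z=o["tcp_pos"][2]-.0998
g=grab_frame("wrist");A=pts(g);fit(circ(A,z+.086,z+.1,o["tcp_pos"][:2],.07),A,"lid");print(o["contact_force"])
E
```

```text
now [0.5434 0.1031 0.2805] yaw 0.599 tilt [-0.0005 -0.0001]  offset [0.0028 0.0015 0.0702]  rot [-0.0001  0.0002 -0.0005] mm [ 0.4  0.2 10.5]
lid 26202 c [0.5438 0.1036] r 0.058 mean [0.5563 0.1125 0.2738] zmed 0.2739
[ 0.69537288  0.88197652 -2.31483095]
```

Centred within 1 mm. I lower it gently into the well.

drive_tool(
  rows=[
    {"offset": [0.002, 0.001, 0.01], "rotation": [0, 0, 0], "claw": 0.1},
    {"offset": [0.002, 0.001, 0.02], "rotation": [0, 0, 0], "claw": 0.1},
    {"offset": [0.002, 0.001, 0.03], "rotation": [0, 0, 0], "claw": 0.1},
    {"offset": [0.002, 0.001, 0.037], "rotation": [0, 0, 0], "claw": 0.1},
    {"offset": [0.002, 0.001, 0.037], "rotation": [0, 0, 0], "claw": 0.1},
  ],
)

```text
clock: 18.22
tcp_pos: [0.5438, 0.1031, 0.2749]
orientation: [-3.002, -0.927, 0.001]
contact_force: [-1.3, 0.0, -3.2]
grip_width: 0.0238
gripper_force: 49.4
```

drive_tool(
  rows=[
    {"offset": [0, 0, 0.007], "rotation": [0, 0, 0], "claw": 0.1},
    {"offset": [0, 0, 0.014], "rotation": [0, 0, 0], "claw": 0.1},
    {"offset": [0, 0, 0.02], "rotation": [0, 0, 0], "claw": 0.1},
    {"offset": [0, 0, 0.02], "rotation": [0, 0, 0], "claw": 0.1},
  ],
)

```text
clock: 18.55
tcp_pos: [0.5438, 0.1031, 0.272]
orientation: [3.002, 0.927, -0.001]
contact_force: [0.2, -0.2, -1.8]
grip_width: 0.024
gripper_force: 49.4
```

drive_tool(
  rows=[
    {"offset": [0, 0, 0.004], "rotation": [0, 0, 0], "claw": 0.1},
    {"offset": [0, 0, 0.008], "rotation": [0, 0, 0], "claw": 0.1},
    {"offset": [0, 0, 0.01], "rotation": [0, 0, 0], "claw": 0.1},
    {"offset": [0, 0, 0.01], "rotation": [0, 0, 0], "claw": 0.1},
  ],
)

```text
clock: 18.88
tcp_pos: [0.5439, 0.1031, 0.2707]
orientation: [3.002, 0.927, 0.0]
contact_force: [0.4, -0.3, -2.6]
grip_width: 0.0238
gripper_force: 49.4
```

drive_tool(
  rows=[
    {"offset": [0, 0, 0.002], "rotation": [0, 0, 0], "claw": 0.1},
    {"offset": [0, 0, 0.005], "rotation": [0, 0, 0], "claw": 0.1},
    {"offset": [0, 0, 0.005], "rotation": [0, 0, 0], "claw": 0.1},
  ],
)

```text
clock: 19.13
tcp_pos: [0.544, 0.1032, 0.27]
orientation: [3.002, 0.927, 0.0]
contact_force: [-0.5, -0.9, -1.9]
grip_width: 0.0239
gripper_force: 49.5
```

drive_tool(
  rows=[
    {"offset": [0, 0, 0.002], "rotation": [0, 0, 0], "claw": 0.1},
    {"offset": [0, 0, 0.004], "rotation": [0, 0, 0], "claw": 0.1},
    {"offset": [0, 0, 0.004], "rotation": [0, 0, 0], "claw": 0.1},
  ],
)

```text
clock: 19.38
tcp_pos: [0.5441, 0.1034, 0.2699]
orientation: [3.002, 0.927, 0.001]
contact_force: [-1.7, 0.5, 1.8]
grip_width: 0.0239
gripper_force: 49.8
```

Seated, with a light contact of about 4 N. I release with a gradual opening, hold, then rise straight up.

drive_tool(
  rows=[
    {"offset": [0, 0, 0], "rotation": [0, 0, 0], "claw": 0.35},
    {"offset": [0, 0, 0], "rotation": [0, 0, 0], "claw": 0.5},
    {"offset": [0, 0, 0], "rotation": [0, 0, 0], "claw": 0.7},
    {"offset": [0, 0, 0], "rotation": [0, 0, 0], "claw": 0.7},
    {"offset": [0, 0, 0], "rotation": [0, 0, 0], "claw": 0.7},
    {"offset": [0, 0, -0.08], "rotation": [0, 0, 0], "claw": 0.7},
    {"offset": [0, 0, -0.2], "rotation": [0, 0, 0], "claw": 0.7},
    {"offset": [0, 0, -0.4], "rotation": [0, 0, 0], "claw": 0.7},
    {"offset": [0, 0, -0.6], "rotation": [0, 0, 0], "claw": 0.7},
    {"offset": [0, 0, -0.7], "rotation": [0, 0, 0], "claw": 0.7},
    {"offset": [0, 0, -0.7], "rotation": [0, 0, 0], "claw": 0.7},
    {"offset": [0, 0, -0.7], "rotation": [0, 0, 0], "claw": 0.7},
  ],
)

```text
clock: 20.38
tcp_pos: [0.5443, 0.1034, 0.3759]
orientation: [3.001, 0.927, 0.004]
contact_force: [-0.3, 0.1, -1.2]
grip_width: 0.0602
gripper_force: 0.0
```

```bash
python3 - <<'E'
from m import *
g=grab_frame("wrist");A=pts(g);c=np.array([.5443,.1035])
m=circ(A,.255,.27,c,.07);fit(m,A,"lid (exp z .263)");q=A[m];print(np.linalg.lstsq(np.c_[q[:,:2]-c,np.ones(len(q))],q[:,2],rcond=None)[0].round(4))
s=grab_frame("scene")
u,v=map(int,proj(s,(.5445,.1037,.2)))
f=cv2.cvtColor(s["frame"],cv2.COLOR_RGB2BGR)
cv2.imwrite("pics/s7.png",np.hstack([cv2.resize(f,(400,300)),cv2.resize(f[v-45:v+45,u-60:u+60],(400,300),interpolation=2)]))
E
```

```text
lid (exp z .263) 13585 c [0.5442 0.1043] r 0.0581 mean [0.5479 0.1069 0.2631] zmed 0.2632
[-0.0017 -0.0021  0.2631]
```

View pics/s7.png

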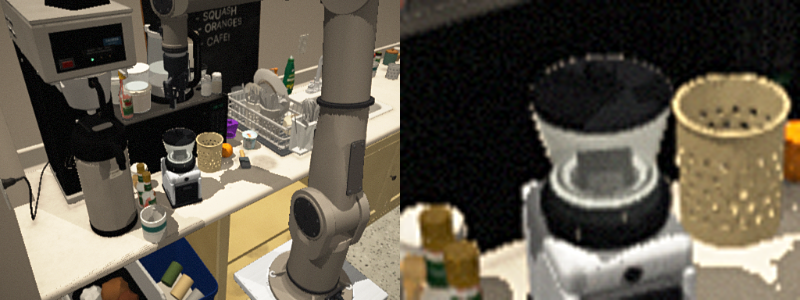

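The hopper sits flush and level on the grinder: lid at 263.1 mm against 263 expected, under 1 mm off axis, gripper clear.

```bash
python3 -c "
from bench import hand_in
print(hand_in())"
```

```text
the job is handed in; nothing more can be done
None
```

The grinder is back together and handed in: the burr lies flat on the well floor over all three pins, the hopper sits level and flush on the rim, and no other item on the worktop was touched. The hand-in gave no verdict, so this rests on my own measurements.

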